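# Sheathe the probe and hold its tube up at a slant

### The arm

A 6-joint arm with a two-finger parallel gripper is mounted at the origin on a cart in front of the work surface, level with it; the furniture and walls round the work are solid. World frame = base frame: x ahead of the robot, y to its left, z up, the work surface at z = 0. Lengths are in m, angles in degrees, forces in N, time in s.
With the tool pointing down it reaches from about 0.275 to 0.85 m from the base axis. Payload 5.2 kg.
Tool frame: the origin (TCP) lies midway between the tips of the shut fingers; the grasp point (between the pads) lies 19 mm behind it (grip_depth is the distance from the TCP to the grasp point, in m); x points along the fingers, z is the direction in which the jaws open and shut, and the axes are right-handed (so a half turn about x gives the same grasp; the last joint's range is limited). The gripper opens to 85 mm and grips with 20 to 120 N. Pads are 22 mm wide; open, the fingers measure 114 mm over their backs; the gripper's body (76 mm by 85 mm) begins 54 mm behind the grasp point. The pads swing forward as they close: fully open they stand 13 mm farther back than shut.
Start: joints at [55.76, 14.817, 87.949, -0, 77.235, -11.62], TCP at [0.212, 0.508, 0.231] pointing down, gripper open.
Joint ranges: [-179.93, 179.93], [-52.35, 119.4], [10.71, 147.94], [-69.91, 249.91], [12.55, 155.21], [-178.61, 178.61]. Speed limits (degrees/s): [147.25, 147.25, 180, 180, 180, 180].

### API

Orientations are given as a 3x3 rotation matrix whose columns are the frame's x, y, z axes.
In Python, from cell import get_obs, read_camera, sign_off, grip_depth gives the robot as it stands. The module is installed in compiled form; this text tells all that it offers.
- The arm moves only by the tool step_arm, never from a script. Its argument "motion" is a list of rows, each a list of 6 numbers: the shift along the tool's x, y, z in mm, then the turn, a rotation vector about the tool's x, y, z in rad. A call has 1 to 5 rows; each row is the pose to reach, as a shift and turn from the pose commanded when the call began, along the tool's axes at that moment; what a row does not reach only later rows make up. A row lasts 1/10 s, in which the tool goes at most 50 mm and 8.59 degrees, less where a joint would pass 70% of its speed; a pose out of reach is approached as far as the arm can. A call with a gripper value outside its range is refused whole. "claw" is the opening, from 0 (shut) to 1 (fully open), set as the call begins (left out, the last holds). The fingers move at their own pace and stop on an object; the grip force is fixed at half the most. Time passes only in rows, so rows that repeat a pose let the fingers close. It gives the time, the measured TCP pose, the force and the opening at its end, in the units of the state.
- get_obs(): the state, without advancing time (a new reading comes with each control period).
- read_camera(name): name is "scene" or "top" or "wrist"; returns a dict with "img" (420x560x3 uint8, red, green, blue), "depth" (420x560 float32, m along the optical axis (not along the pixel's ray), 0 where there is no reading), "K" (3x3 intrinsics, pixels), "R" (3x3) and "t" (3): a world point X has camera coordinates R X + t. Camera axes: x right, y down, z forward; pixel columns grow to the right and rows downward; lengths in m; the calibration is good to about 2 mm. A picture is of the moment at which its call begins.
- sign_off(): hands the job in, once; it reports no verdict.
The state is a dict: "time": time; "qpos": joint angles; "dq": joint speeds; "joint_torque": joint torques, N m; "eef_pos": TCP position; "orientation": TCP orientation; "wrist_force": force on the tool from outside, world axes, zero at the start; "moment": the same for the moment, N m; "grip_width": finger opening in m.
Only numpy, scipy, OpenCV 4.12 (cv2) and the standard library are available. Lean on these libraries where they do the work, as an engineer would, in place of code of your own. Each camera call takes 0.05 s, during which the arm holds its last target.

### The job

Take the temperature probe out of its stand and slide it all the way into the tall tube standing in the rack, until its head rests on the tube's rim. Then take hold of the tube itself, draw it out of the rack with the probe inside, and hold it up for inspection with its foot at least 10 cm above the table, tipped about 45 degrees from upright (any direction, head end still the higher). Finish while holding it still like that, leaving the short tube in the rack and everything else where it is.

Things in the scene. Friction and masses are not known exactly. Their poses are not given: they have to be found in the camera images.
- rack: Bare aluminium block bolted to the table, 64 x 150 x 40 mm (196 mm long with its two 10 mm high foot strips). Origin: centre of its underside, z up, y along its length. Two round pockets, 30 mm wide, on its y axis at y = +42.5 and y = -42.5 mm, open at the top (40 mm), floor at 6 mm. One holds the tall tube, the other the short one; which is which changes.
- probe_stand: Dark steel block bolted to the table, 60 x 60 x 45 mm, with 8 mm high foot ears out to x = +-42 mm. Origin: centre of its underside, z up. One round pocket in the middle, 15 mm wide, open at the top (45 mm), floor at 6 mm; the probe stands in it.
- probe: Temperature probe, about 80 g, standing upright in the stand: straight steel rod 13 mm in diameter and 105 mm long with a chamfered tip, under a round black ribbed head 25 mm in diameter and 20 mm high. Origin: tip of the rod, on its axis; z runs along the rod to the head, so the head spans z = 105 to 125 mm. No cable.
- probe_seat (a point): Point on the probe's axis at the underside of its head (105 mm above the tip). It meets tube_mouth when the probe is fully in.
- tall_tube: Loose steel tube, about 140 g, upright in a rack pocket: 120 mm long, 28 mm outside all along, bore 16 mm, closed foot 5 mm thick. The top 10 mm of the bore are countersunk, to 21 mm wide at the rim. Origin: centre of its foot, z along the tube to its mouth. It shows above the rack from z = 34 mm. With the probe in, the probe's head spans z = 120 to 140 mm; it is narrower than the tube.
- tube_mouth (a point): Centre of the tall tube's rim (120 mm above its foot).
- short_tube: Steel tube just like the tall one but 85 mm long, in the other pocket of the rack; to be left there. Origin: centre of its foot.
- bearing: Ball bearing, 52 mm across, 15 mm high, lying loose on the table; leave alone. Origin: centre of its underside.
- brass_fitting: Brass hose fitting, 52 x 24 x 21 mm, lying loose on the table; leave alone. Origin: centre of its underside.
- bushing: Plain bushing, 36 mm across, 30 mm high, standing loose on the table; leave alone. Origin: centre of its underside.
There are look-alikes about, which are no part of the job. Leave any blue look-alike of the tall_tube alone.

How it is judged:
By the outcome, as a careful person would: the job done as asked, in the order asked, and still so for the second after the job is handed in, while the arm keeps its last pose, push and grip.
It also fails if it takes over 58 s, if anything falls off the work surface, if the arm or the gripper's body presses on something with over 40 N, if the wrist force passes 120 N, or if a joint passes its speed limit or range.

## Working session

There is one attempt and no reset: what is moved stays moved. The work goes in short steps, Python scripts to look and compute and a tool call to move; the robot and the scene stay as the last step left them, time stands still between calls to the robot, and variables do not carry over. Pictures are saved under pics/ and viewed, and the job is handed in when it is done.

Besides the shell and the picture viewer there is one more tool, called after "Request:" in YAML: its name, and indented under it one key for each argument. step_arm: Moves the arm, as the interface text tells. Its arguments: {"type":"object","properties":{"motion":{"type":"array","items":{"type":"array","items":{"type":"number"}}},"claw":{"type":"number"}},"required":["motion"]}

```bash
mkdir -p pics
python3 - <<'E'
from cell import *
import cv2,numpy as np
o=get_obs();print({k:np.round(v,4).tolist() for k,v in o.items()}, grip_depth if not callable(grip_depth) else grip_depth())
for n in("scene","top","wrist"):
    c=read_camera(n);cv2.imwrite(f"pics/{n}0.png",c["img"][:,:,::-1]);np.savez(f"{n}0.npz",**c)
    print(n,c["K"].tolist(),np.round(-c["R"].T@c["t"],3))
E
```

```text
{'time': 0.0, 'qpos': [55.7611, 14.8612, 88.0115, -0.0011, 77.2352, -11.6197], 'dq': [-0.0281, -0.0944, -0.0986, -0.0896, -0.0584, -0.0165], 'joint_torque': [-0.0, -44.6026, -29.0571, -0.0002, 0.0116, -0.0], 'eef_pos': [0.2112, 0.5072, 0.2305], 'orientation': [[-0.001, -0.9231, 0.3846], [-0.0016, 0.3846, 0.9231], [-1.0, 0.0004, -0.0018]], 'wrist_force': [1.0387, 0.5488, 0.124], 'moment': [0.0164, -0.0166, -0.006], 'grip_width': 0.0854} 0.0187
scene [[441.43845825766806, 0.0, 273.59964484081576], [0.0, 441.43845825766806, 211.2297010213811], [0.0, 0.0, 1.0]] [-0.126 -0.507  0.623]
top [[423.2332116384663, 0.0, 284.2396655491903], [0.0, 423.2332116384663, 207.18365202531302], [0.0, 0.0, 1.0]] [ 0.373 -0.023  1.088]
wrist [[375.4152091798214, 0.0, 278.03816077207483], [0.0, 375.4152091798214, 211.79750827814917], [0.0, 0.0, 1.0]] [0.141 0.537 0.372]
```

View pics/scene0.png

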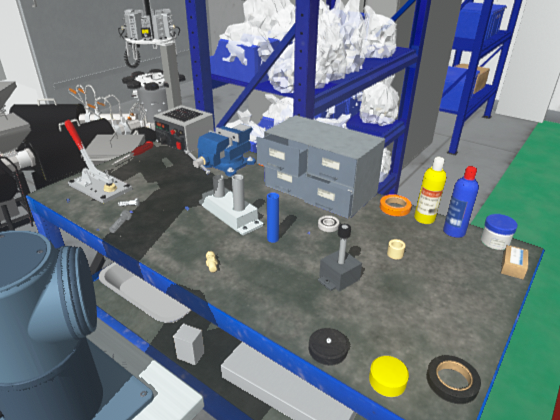

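View pics/top0.png

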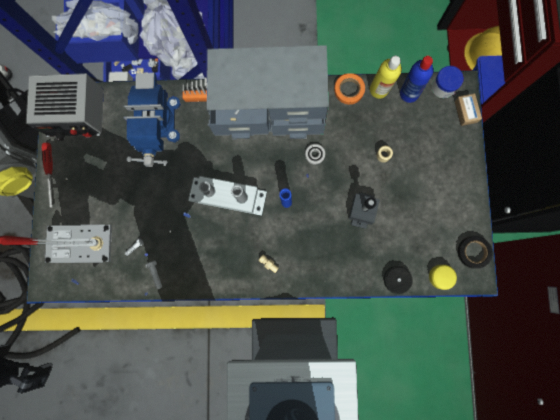

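View pics/wrist0.png

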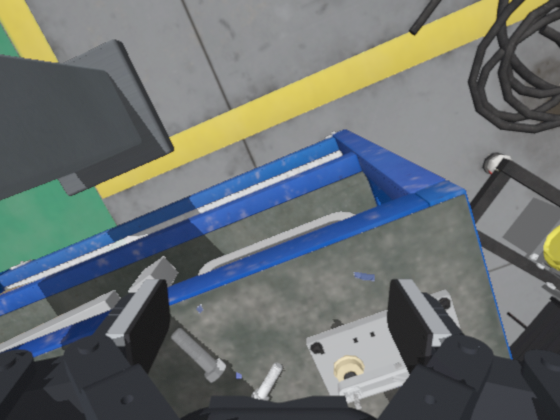

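The scene and top views show the rack at about top (228,195) with two grey tubes, the blue look-alike at (286,197), and the probe in its stand at (365,205). The wrist camera sees none of them. Next I'll zoom in and use the depth.

```bash
cat > h.py <<'E'
import numpy as np,cv2
def load(n):
    return dict(np.load(n+".npz"))
def cloud(c):
    d=c["depth"];v,u=np.mgrid[:d.shape[0],:d.shape[1]]
    K=c["K"];P=np.stack([(u-K[0,2])/K[0,0]*d,(v-K[1,2])/K[1,1]*d,d],-1)
    return (P-c["t"])@c["R"]
def ray(c,uv,z):
    K=c["K"];r=c["R"].T@np.array([(uv[0]-K[0,2])/K[0,0],(uv[1]-K[1,2])/K[1,1],1]);o=-c["R"].T@c["t"]
    return o+r*(z-o[2])/r[2]
E
python3 - <<'E'
from h import *
for n,(a,b,w,h) in {"top0":(170,160,220,90),"scene0":(190,150,190,150)}.items():
    c=load(n);cv2.imwrite(f"pics/{n}z.png",cv2.resize(c["img"][b:b+h,a:a+w,::-1],None,fx=3.6,fy=3.6,interpolation=cv2.INTER_CUBIC))
c=load("top0");P=cloud(c)
for uv in [(205,187),(205,185),(240,190),(228,197),(286,190),(370,202),(360,215),(300,230),(316,153),(384,153)]:
    print(uv,P[uv[1],uv[0]].round(3))
Z=P[...,2]
for lo,hi in((.03,.036),(.036,.043),(.043,.05),(.075,.1),(.1,.14),(.14,.18),(.18,.22)):
    m=((Z>lo)&(Z<hi)).astype(np.uint8);m[:140]=0;m[:,:150]=0
    k,l,s,ce=cv2.connectedComponentsWithStats(m)
    for i in range(1,k):
        if s[i,4]>15: 
            p=P[l==i];print(lo,hi,ce[i].round(1),s[i].tolist(),p.mean(0).round(4),p.min(0).round(3),p.max(0).round(3))
E
```

```text
(205, 187) [0.581 0.204 0.058]
(205, 185) [0.583 0.201 0.071]
(240, 190) [0.563 0.111 0.099]
(228, 197) [0.557 0.149 0.038]
(286, 190) [0.557 0.    0.12 ]
(370, 202) [ 0.522 -0.191  0.131]
(360, 215) [ 0.503 -0.179  0.05 ]
(300, 230) [ 0.474 -0.031  0.   ]
(316, 153) [ 0.678 -0.078 -0.002]
(384, 153) [ 0.672 -0.256  0.003]
0.03 0.036 [444.4 276.7] [433, 266, 23, 22, 203] [ 0.3496 -0.38    0.0317] [ 0.325 -0.406  0.03 ] [ 0.375 -0.353  0.035]
0.036 0.043 [225.7 194.8] [194, 177, 63, 35, 1011] [0.563  0.1548 0.04  ] [0.52  0.078 0.036] [0.611 0.235 0.043]
0.043 0.05 [158.7 161.9] [155, 161, 7, 3, 16] [0.6508 0.3258 0.0464] [0.648 0.32  0.043] [0.654 0.334 0.05 ]
0.043 0.05 [363.7 209.4] [351, 194, 29, 29, 402] [ 0.5174 -0.1893  0.0459] [ 0.486 -0.228  0.043] [ 0.557 -0.157  0.05 ]
0.075 0.1 [154.7 142.9] [150, 140, 11, 8, 70] [0.6886 0.3234 0.0872] [0.682 0.311 0.075] [0.698 0.339 0.1  ]
0.075 0.1 [205.  187.4] [199, 182, 13, 12, 91] [0.5736 0.1971 0.0879] [0.561 0.184 0.075] [0.586 0.211 0.094]
0.075 0.1 [241.9 196.8] [236, 191, 10, 10, 23] [0.5485 0.1075 0.0876] [0.543 0.101 0.076] [0.561 0.12  0.099]
0.075 0.1 [286.7 201.2] [281, 198, 11, 6, 16] [ 5.354e-01 -1.000e-04  8.640e-02] [ 0.532 -0.011  0.077] [0.542 0.013 0.094]
0.075 0.1 [281.9 411.8] [269, 407, 28, 13, 79] [0.0589 0.0191 0.086 ] [ 0.041 -0.012  0.075] [0.066 0.049 0.1  ]
0.1 0.14 [237.2 191.4] [231, 185, 14, 14, 112] [0.5556 0.1141 0.1206] [0.542 0.101 0.101] [0.57  0.128 0.13 ]
0.1 0.14 [285.4 195. ] [280, 189, 12, 13, 94] [0.5454 0.0021 0.1162] [ 0.532 -0.011  0.101] [0.559 0.015 0.124]
0.1 0.14 [370.2 203.1] [365, 198, 12, 11, 108] [ 0.5199 -0.1913  0.1305] [ 0.509 -0.204  0.116] [ 0.532 -0.18   0.136]
0.1 0.14 [280.  415.8] [272, 412, 17, 8, 64] [0.0596 0.0221 0.1143] [0.049 0.005 0.1  ] [0.065 0.04  0.134]
0.18 0.22 [302.2 414.2] [292, 409, 22, 11, 102] [ 0.09   -0.0258  0.2003] [ 0.076 -0.047  0.18 ] [ 0.103 -0.006  0.218]
```

```bash
ls pics
```

```text
scene0.png
scene0z.png
top0.png
top0z.png
wrist0.png
```

View pics/top0z.png

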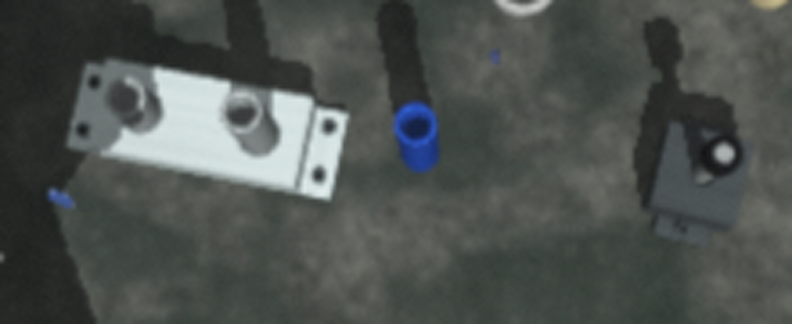

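View pics/scene0z.png

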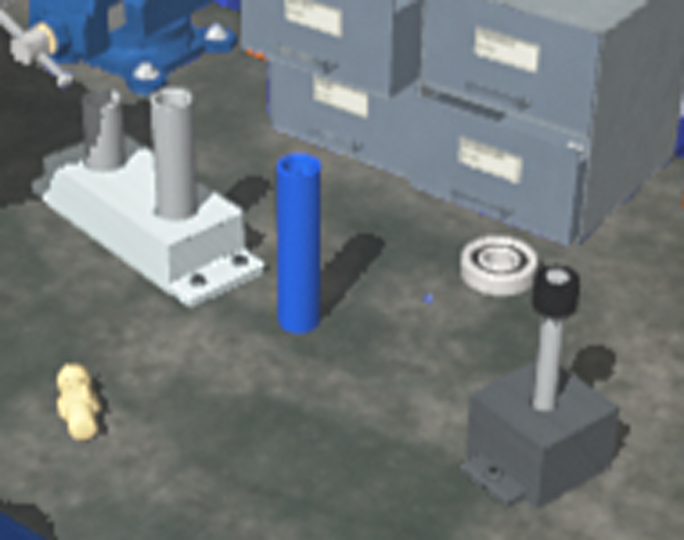

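The tall tube is the grey one at top (238,190), with its rim at about z=0.126 as expected. The short tube is at (205,187), top 0.091. The probe head is at (370,203), top about 0.131. I'll refine these from top and scene together and work out the approach.

```bash
cat >> h.py <<'E'
def plan(o,pos,jaw_deg,hold=None):
    """delta in tool frame (mm, rotvec) from measured pose to pointing-down pose with jaw heading"""
    from scipy.spatial.transform import Rotation as Ro
    R=o["orientation"];a=np.radians(jaw_deg)
    X=np.array([0,0,-1.]);Zv=np.array([np.cos(a),np.sin(a),0]);Rt=np.stack([X,np.cross(Zv,X),Zv],1)
    return (1000*R.T@(np.array(pos)-o["eef_pos"])).round(1),Ro.from_matrix(R.T@Rt).as_rotvec().round(4)
E
python3 - <<'E'
from h import *
from cell import get_obs
c=load("top0");P=cloud(c);Z=P[...,2]
def box(a,z0,z1):
    u,v,w,h=a;m=np.zeros(Z.shape,bool);m[v:v+h,u:u+w]=1
    m&=(Z>z0)&(Z<z1);v,u=np.nonzero(m);return m,u,v
for nm,a,zr,zt in(("probe",(355,190,30,25),(.126,.137),.131),("tall",(225,180,22,22),(.12,.131),.126),("short",(195,175,22,22),(.086,.096),.091)):
    m,u,v=box(a,*zr);cc,r=cv2.minEnclosingCircle(np.stack([u,v],1).astype(np.float32))
    print(nm,len(u),cc,r,ray(c,cc,zt).round(4),P[m].mean(0).round(4))
m,u,v=box((190,170,80,50),.037,.043)
r=cv2.minAreaRect(P[m][:,:2].astype(np.float32)*1000);print("rack",r)
m,u,v=box((340,185,50,50),.042,.049)
r=cv2.minAreaRect(P[m][:,:2].astype(np.float32)*1000);print("stand",r)
o=get_obs()
w=load("wrist0");p=w["K"]@(w["R"]@o["eef_pos"]+w["t"]);print("tcp px",p[:2]/p[2],p[2]); print(o["orientation"].T@w["R"].T, o["orientation"].T@(-w["R"].T@w["t"]-o["eef_pos"]))
E
```

```text
probe 98 (370.5, 203.0) 5.590270042419434 [ 0.52   -0.1918  0.131 ] [ 0.5205 -0.1919  0.1314]
tall 74 (236.8787841796875, 190.72727966308594) 6.127380847930908 [0.5563 0.1142 0.126 ] [0.5566 0.1147 0.1253]
short 66 (204.7857208251953, 187.2142791748047) 5.911863803863525 [0.5734 0.1969 0.091 ] [0.5743 0.1976 0.0905]
rack ((565.6083984375, 156.3067169189453), (150.5209197998047, 64.58618927001953), 77.64693450927734)
stand ((521.1896362304688, -192.61404418945312), (60.19053268432617, 60.37698745727539), 73.81127166748047)
tcp px [278.38437544 283.65336214] 0.1579561347794132
[[-5.88997333e-04 -2.98033828e-01  9.54555127e-01]
 [-3.21989528e-04 -9.54555186e-01 -2.98034046e-01]
 [ 9.99999775e-01 -4.82898013e-04  4.66266687e-04]] [-0.14176718  0.07593579 -0.00020472]
```

Run:
```python
from h import *
from cell import get_obs
print(plan(get_obs(),(.52,-.192,.25),-12.35))
```

```text
(array([ -18.8, -553.9, -526.9]), array([ 1.3916e+00, -1.4000e-03,  7.0000e-04]))
```

Request:
step_arm:
  motion:
    - [-1,-34,-32.3,0,0,0]
    - [-2,-68,-64.7,0,0,0]
    - [-4,-102,-97,0,0,0]
    - [-5,-136,-129.4,0,0,0]
    - [-6,-170,-161.7,0,0,0]
  claw: 1

```text
time: 0.65
eef_pos: [0.3064, 0.2914, 0.2372]
orientation: [[0.0, -0.923, 0.384], [-0.0, 0.384, 0.923], [-1.0, -0.0, -0.0]]
wrist_force: [1.5, 0.6, -0.2]
grip_width: 0.0853
```

Request:
step_arm:
  motion:
    - [-1,-34,-32.3,0,0,0]
    - [-2,-68,-64.7,0,0,0]
    - [-4,-102,-97,0,0,0]
    - [-5,-136,-129.4,0,0,0]
    - [-6,-170,-161.7,0,0,0]

```text
time: 1.15
eef_pos: [0.4012, 0.0766, 0.2434]
orientation: [[0.0, -0.923, 0.385], [0.0, 0.385, 0.923], [-1.0, -0.0, 0.0]]
wrist_force: [1.6, 0.5, -0.2]
grip_width: 0.0854
```

Request:
step_arm:
  motion:
    - [-1,-34,-32.3,0,0,0]
    - [-2,-68,-64.7,0,0,0]
    - [-4,-102,-97,0,0,0]
    - [-5,-136,-129.4,0,0,0]
    - [-6,-170,-161.7,0,0,0]

```text
time: 1.65
eef_pos: [0.496, -0.1382, 0.2492]
orientation: [[-0.0, -0.923, 0.385], [0.0, 0.385, 0.923], [-1.0, 0.0, 0.0]]
wrist_force: [0.3, 1.3, 1.0]
grip_width: 0.0853
```

Request:
step_arm:
  motion:
    - [-1,-34,-32.3,0.139,0,0]
    - [-1,-44,-41.8,0.278,0,0]
    - [-1,-44,-41.8,0.417,0,0]
    - [-1,-44,-41.8,0.556,0,0]
    - [-1,-44,-41.8,0.695,0,0]

```text
time: 2.15
eef_pos: [0.52, -0.192, 0.2497]
orientation: [[-0.001, -0.457, 0.889], [0.001, 0.889, 0.457], [-1.0, 0.001, -0.001]]
wrist_force: [0.6, 0.0, 1.3]
grip_width: 0.0853
```

Request:
step_arm:
  motion:
    - [0,0,0,0.139,0,0]
    - [0,0,0,0.278,0,0]
    - [0,0,0,0.417,0,0]
    - [0,0,0,0.556,0,0]
    - [0,0,0,0.695,0,0]

```text
time: 2.65
eef_pos: [0.52, -0.1916, 0.2499]
orientation: [[-0.001, 0.218, 0.976], [0.0, 0.976, -0.218], [-1.0, 0.0, -0.001]]
wrist_force: [-0.5, 0.3, -0.2]
grip_width: 0.0855
```

```bash
cat > look.py <<'E'
import sys;from h import *
from cell import *
n=sys.argv[1];k=sys.argv[2]
c=read_camera(k);cv2.imwrite(f"pics/{n}.png",c["img"][:,:,::-1]);np.savez(n+".npz",**c)
o=get_obs();print(o["time"],o["eef_pos"].round(4),o["orientation"].round(4).tolist(),np.round(o["qpos"],1),o["grip_width"],np.round(o["wrist_force"],1))
E
python3 look.py w1 wrist
```

```text
2.7 [ 0.52   -0.1916  0.2499] [[-0.0007, 0.2246, 0.9745], [0.0004, 0.9745, -0.2246], [-1.0, 0.0003, -0.0008]] [-31.8  14.6  85.6   0.   79.8 -18.8] 0.0856752436634182 [ 0.7 -1.2 -0.5]
```

View pics/w1.png

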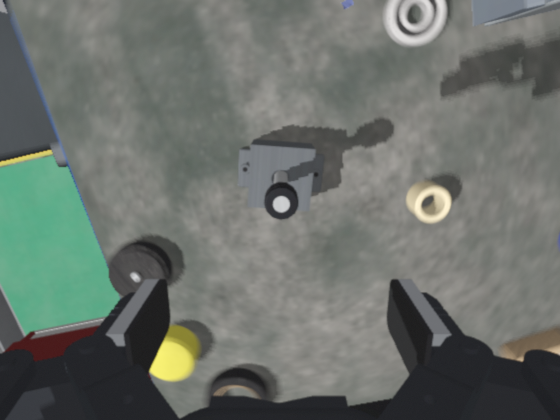

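The wrist view shows the probe head at about (281,203) with the stand under it, so next I'll measure it.

```bash
cat > m.py <<'E'
import sys;from h import *
c=load(sys.argv[1]);P=cloud(c);Z=P[...,2]
a,b,w,h=map(int,sys.argv[2:6]);zt=float(sys.argv[6]);tol=float(sys.argv[7]) if len(sys.argv)>7 else .004
m=np.zeros(Z.shape,bool);m[b:b+h,a:a+w]=1;m&=abs(Z-zt)<tol
v,u=np.nonzero(m);hull=cv2.convexHull(np.stack([u,v],1).astype(np.float32))
cc,r=cv2.minEnclosingCircle(hull);M=cv2.moments(hull);cm=(M["m10"]/M["m00"],M["m01"]/M["m00"])
print(len(u),"Zmed",np.median(Z[m]).round(4),"circ",np.round(cc,1),round(r,1),ray(c,cc,zt).round(4),"hull",np.round(cm,1),ray(c,cm,zt).round(4),"rect",cv2.minAreaRect(P[m][:,:2].astype(np.float32)*1000))
E
python3 m.py w1 255 175 50 55 .131 .003; python3 m.py w1 230 130 100 90 .045 .003
```

```text
857 Zmed 0.1303 circ [281.4 202.6] 16.8 [ 0.5229 -0.1905  0.131 ] hull [281.4 202.5] [ 0.5229 -0.1904  0.131 ] rect ((522.9035034179688, -190.9556884765625), (23.52544593811035, 24.089298248291016), 76.8626708984375)
3036 Zmed 0.0441 circ [281.1 176.5] 44.3 [ 0.5235 -0.1896  0.045 ] hull [280.8 176.8] [ 0.5231 -0.1898  0.045 ] rect ((522.8494262695312, -191.07421875), (60.307464599609375, 60.17770767211914), 74.13892364501953)
```

Run:
```python
from h import *
from cell import get_obs
print(plan(get_obs(),(.5229,-.1907,.112),-12.35))
```

```text
(array([137.9,   1.5,   2.7]), array([-0.0109, -0.0008, -0.0003]))
```

Request:
step_arm:
  motion:
    - [40,1.5,2.5,0,0,0]
    - [70,1.5,2.5,0,0,0]
    - [95,1.5,2.5,0,0,0]
    - [118,1.5,2.5,0,0,0]
    - [130,1.5,2.5,0,0,0]

```text
time: 3.2
eef_pos: [0.5218, -0.1901, 0.118]
orientation: [[-0.003, 0.21, 0.978], [0.002, 0.978, -0.21], [-1.0, 0.001, -0.004]]
wrist_force: [-0.8, 0.6, -0.3]
grip_width: 0.0856
```

Request:
step_arm:
  motion:
    - [4,0,0,0,0,0]
    - [8,0,0,0,0,0]
    - [8,0,0,0,0,0]
    - [8,0,0,0,0,0]

```text
time: 3.6
eef_pos: [0.5236, -0.1912, 0.1133]
orientation: [[0.002, 0.212, 0.977], [-0.001, 0.977, -0.212], [-1.0, -0.001, 0.002]]
wrist_force: [-0.1, -0.3, 0.4]
grip_width: 0.0853
```

Request:
step_arm:
  motion:
    - [0,0,0,0,0,0]
    - [0,0,0,0,0,0]
    - [0,0,0,0,0,0]
    - [0,0,0,0,0,0]
    - [0,0,0,0,0,0]
  claw: 0

```text
time: 4.1
eef_pos: [0.5232, -0.1909, 0.1127]
orientation: [[0.0, 0.212, 0.977], [-0.0, 0.977, -0.212], [-1.0, -0.0, 0.001]]
wrist_force: [-0.8, 1.3, 2.3]
grip_width: 0.0226
```

Request:
step_arm:
  motion:
    - [0,0,0,0,0,0]
    - [0,0,0,0,0,0]
    - [0,0,0,0,0,0]
    - [0,0,0,0,0,0]
    - [0,0,0,0,0,0]

```text
time: 4.6
eef_pos: [0.5232, -0.1909, 0.1127]
orientation: [[0.001, 0.212, 0.977], [-0.0, 0.977, -0.212], [-1.0, -0.0, 0.001]]
wrist_force: [-0.9, -0.3, 5.3]
grip_width: 0.0227
```

```bash
python3 look.py w2 wrist
```

```text
4.65 [ 0.5232 -0.1909  0.1127] [[0.0005, 0.2124, 0.9772], [-0.0004, 0.9772, -0.2124], [-1.0, -0.0003, 0.0006]] [-31.5  21.6  96.2  -0.   62.2 -19.3] 0.022781838036881327 [0.1 0.9 4.8]
```

View pics/w2.png

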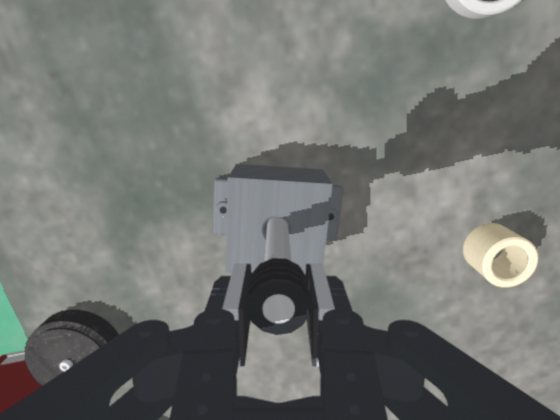

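The jaws are closed on the head, centred at about (277,305). I'll check the head position in the grip before lifting.

```bash
python3 m.py w2 245 265 65 70 .131 .003
```

```text
3043 Zmed 0.1302 circ [277.  304.4] 41.5 [ 0.5233 -0.1897  0.131 ] hull [277.5 304.3] [ 0.5235 -0.1897  0.131 ] rect ((523.3573608398438, -191.45948791503906), (25.225088119506836, 23.761383056640625), 80.12887573242188)
```

Request:
step_arm:
  motion:
    - [-10,0,0,0,0,0]
    - [-25,0,0,0,0,0]
    - [-45,0,0,0,0,0]
    - [-70,0,0,0,0,0]
    - [-95,0,0,0,0,0]

```text
time: 5.15
eef_pos: [0.5226, -0.1905, 0.208]
orientation: [[-0.001, 0.212, 0.977], [0.001, 0.977, -0.212], [-1.0, 0.001, -0.001]]
wrist_force: [-0.2, -1.1, -0.9]
grip_width: 0.0227
```

Request:
step_arm:
  motion:
    - [-25,0,0,0,0,0]
    - [-50,0,0,0,0,0]
    - [-65,0,0,0,0,0]
    - [-65,0,0,0,0,0]

```text
time: 5.55
eef_pos: [0.524, -0.1913, 0.2749]
orientation: [[0.004, 0.212, 0.977], [-0.002, 0.977, -0.212], [-1.0, -0.001, 0.004]]
wrist_force: [-0.3, 0.2, -0.9]
grip_width: 0.0229
```

```bash
python3 look.py w3 wrist; python3 look.py s3 scene
```

```text
5.6 [ 0.5233 -0.1909  0.2731] [[0.0016, 0.2123, 0.9772], [-0.0009, 0.9772, -0.2123], [-1.0, -0.0005, 0.0017]] [-31.5  14.1  83.    0.   82.8 -19.3] 0.022601182488377152 [ 0.3  0.2 -2.2]
5.65 [ 0.5227 -0.1906  0.2719] [[-0.0005, 0.2124, 0.9772], [0.0003, 0.9772, -0.2124], [-1.0, 0.0002, -0.0005]] [-31.5  14.2  83.1   0.   82.7 -19.3] 0.02293816762054437 [ 0.2  0.5 -1.5]
```

View pics/w3.png

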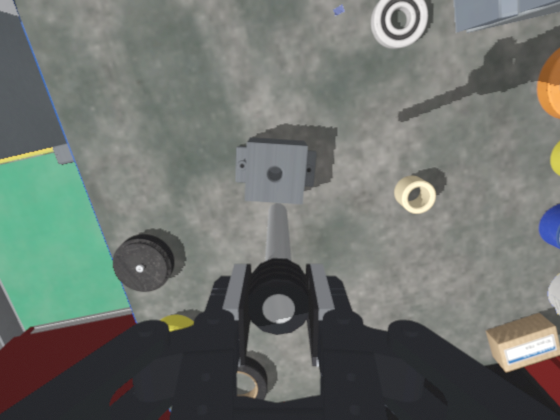

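View pics/s3.png

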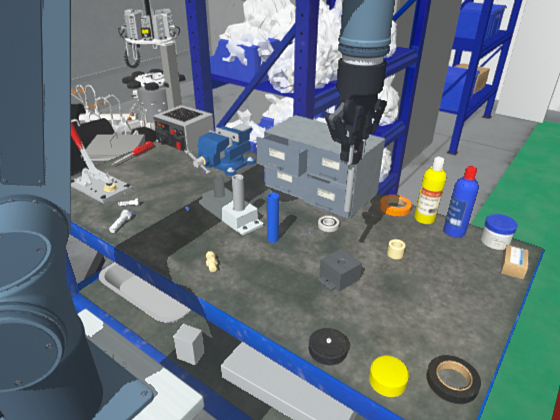

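The probe is out of the stand, gripped straight (rod tip in the wrist view at (278,205)). Next is a position just short of the tall tube for a close look.

Run:
```python
from h import *
from cell import get_obs
print(plan(get_obs(),(.552,.0865,.275),-12.35))
```

```text
(array([ -3.1, 277. , -30.3]), array([ 0.0015, -0.0005, -0.0002]))
```

Request:
step_arm:
  motion:
    - [-3,30,-3,0,0,0]
    - [-3,75,-8,0,0,0]
    - [-3,120,-13,0,0,0]
    - [-3,165,-18,0,0,0]
    - [-3,205,-22.5,0,0,0]

```text
time: 6.15
eef_pos: [0.5436, 0.0165, 0.2735]
orientation: [[-0.003, 0.212, 0.977], [0.001, 0.977, -0.212], [-1.0, 0.0, -0.003]]
wrist_force: [0.3, 0.4, -1.9]
grip_width: 0.0225
```

Request:
step_arm:
  motion:
    - [0,30,-3,0,0,0]
    - [0,55,-6,0,0,0]
    - [0,72,-8,0,0,0]
    - [0,72,-8,0,0,0]

```text
time: 6.55
eef_pos: [0.5511, 0.0886, 0.2735]
orientation: [[-0.003, 0.209, 0.978], [0.001, 0.978, -0.209], [-1.0, 0.0, -0.003]]
wrist_force: [-0.2, -0.5, -0.2]
grip_width: 0.0227
```

Request:
step_arm:
  motion:
    - [0,0,0,0,0,0]
    - [0,0,0,0,0,0]

```text
time: 6.75
eef_pos: [0.5517, 0.0855, 0.2745]
orientation: [[-0.002, 0.213, 0.977], [-0.0, 0.977, -0.213], [-1.0, -0.001, -0.001]]
wrist_force: [0.0, 0.4, -0.4]
grip_width: 0.0227
```

```bash
python3 look.py w4 wrist; python3 m.py w4 200 100 160 110 .126 .003
```

```text
6.8 [0.5518 0.0854 0.2747] [[-0.0011, 0.2135, 0.9769], [-0.0003, 0.9769, -0.2135], [-1.0, -0.0005, -0.001]] [-2.6 14.3 82.6 -0.  83.2  9.7] 0.02253704190334416 [-0.3  0.4 -0.7]
481 Zmed 0.1249 circ [277.6 154.5] 17.8 [0.5582 0.1167 0.126 ] hull [277.8 154.5] [0.5583 0.1167 0.126 ] rect ((558.3863525390625, 116.28128051757812), (27.27715301513672, 26.456661224365234), 76.86927032470703)
```

View pics/w4.png

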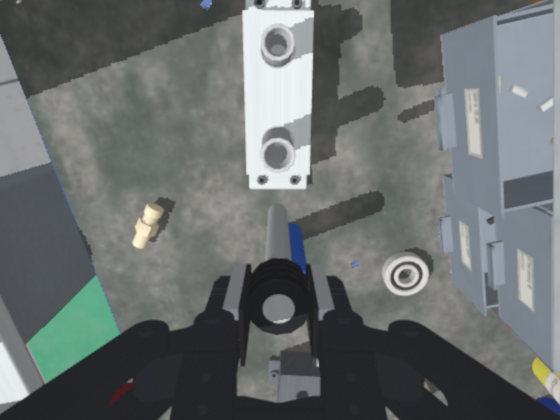

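```bash
python3 - <<'E'
from h import *
from cell import get_obs
o=get_obs();R=o["orientation"]
for n,tcp in(("w4",o["eef_pos"]),):
    c=load(n);P=cloud(c);Q=(P-tcp)@R*1000
    m=np.zeros(Q.shape[:2],bool);m[195:300,240:315]=1
    for a in range(-5,106,10):
        k=m&(abs(Q[...,0]-a)<5)&(abs(Q[...,2])<14)&(abs(Q[...,1])<20)
        if k.sum()>3:
            q=Q[k];print(a,k.sum(),"z",q[:,2].min().round(1),q[:,2].max().round(1),"mid",((q[:,2].min()+q[:,2].max())/2).round(1),"ymax",np.percentile(q[:,1],[50,95,100]).round(1))
    Z=P[...,2];m=(abs(Z-.04)<.004);m[:, :235]=0;m[:,325:]=0
    print("rack",cv2.minAreaRect(P[m][:,:2].astype(np.float32)*1000))
E
python3 m.py w4 245 15 65 60 .091 .003
```

```text
-5 736 z -14.0 13.9 mid -0.0 ymax [10.7 12.  12.6]
5 65 z -10.9 11.6 mid 0.4 ymax [10.7 11.7 12. ]
15 88 z -5.6 5.6 mid 0.0 ymax [5.5 6.3 6.6]
25 204 z -5.9 6.4 mid 0.2 ymax [4.9 6.1 6.2]
35 174 z -6.2 6.2 mid 0.0 ymax [5.  6.  6.3]
45 152 z -6.0 6.3 mid 0.2 ymax [5.  6.  6.5]
55 131 z -6.2 6.3 mid 0.1 ymax [5.  5.9 6.3]
65 114 z -6.3 5.9 mid -0.2 ymax [5.  6.1 6.3]
75 106 z -6.2 6.2 mid -0.0 ymax [5.1 5.9 6.1]
85 89 z -6.3 5.8 mid -0.3 ymax [5.2 6.  6.2]
95 78 z -6.5 6.0 mid -0.3 ymax [5.  5.9 6.2]
105 40 z -6.2 6.1 mid -0.0 ymax [5.1 6.  6.1]
rack ((543.3843383789062, 15.1611328125), (442.2128601074219, 70.59788513183594), 80.49871063232422)
503 Zmed 0.09 circ [278.5  41.5] 18.7 [0.5768 0.1991 0.091 ] hull [277.9  41.6] [0.5763 0.1991 0.091 ] rect ((576.2262573242188, 199.08514404296875), (26.843852996826172, 27.515878677368164), 84.84088897705078)
```

The probe hangs within 0.3 mm of the tool axis. The rim is at (0.558, 0.1166), which agrees with the rack geometry. I'll move above the mouth.

Run:
```python
from h import *
from cell import get_obs
print(plan(get_obs(),(.5583,.1166,.240),-12.35))
```

```text
(array([34.7, 31.9, -0.3]), array([ 0.0004, -0.001 ,  0.0005]))
```

Request:
step_arm:
  motion:
    - [0,15,0,0,0,0]
    - [0,32,-0.3,0,0,0]
    - [15,32,-0.3,0,0,0]
    - [30,32,-0.3,0,0,0]
    - [34,32,-0.3,0,0,0]

```text
time: 7.3
eef_pos: [0.5578, 0.119, 0.2396]
orientation: [[-0.003, 0.212, 0.977], [0.0, 0.977, -0.212], [-1.0, -0.0, -0.003]]
wrist_force: [-0.5, 0.3, -0.5]
grip_width: 0.0222
```

Request:
step_arm:
  motion:
    - [0,0,0,0,0,0]
    - [0,0,0,0,0,0]
    - [0,0,0,0,0,0]

```text
time: 7.6
eef_pos: [0.559, 0.1179, 0.2422]
orientation: [[0.002, 0.212, 0.977], [0.0, 0.977, -0.212], [-1.0, 0.0, 0.001]]
wrist_force: [-0.2, 0.7, -0.1]
grip_width: 0.0229
```

```bash
python3 look.py w5 wrist;python3 look.py s5 scene
python3 - <<'E'
from h import *
c=load("w5");a=c["img"][130:330,180:380,::-1];b=load("s5")["img"][130:260,170:300,::-1]
f=lambda i,k:cv2.resize(i,(390,390),interpolation=cv2.INTER_CUBIC)
cv2.imwrite("pics/z5.png",np.hstack([f(a,1),f(b,1)]))
E
```

```text
7.65 [0.559  0.1177 0.2422] [[0.0015, 0.2125, 0.9772], [0.0001, 0.9772, -0.2125], [-1.0, 0.0004, 0.0015]] [ 0.7 16.6 84.   0.  79.3 13. ] 0.022302021638399946 [-0.4 -0.8 -0.2]
7.7 [0.5589 0.1177 0.2421] [[0.0013, 0.2125, 0.9772], [0.0001, 0.9772, -0.2125], [-1.0, 0.0003, 0.0013]] [ 0.7 16.6 84.1  0.  79.3 13. ] 0.022634762388218214 [-0.5 -0.2 -0.9]
```

View pics/z5.png

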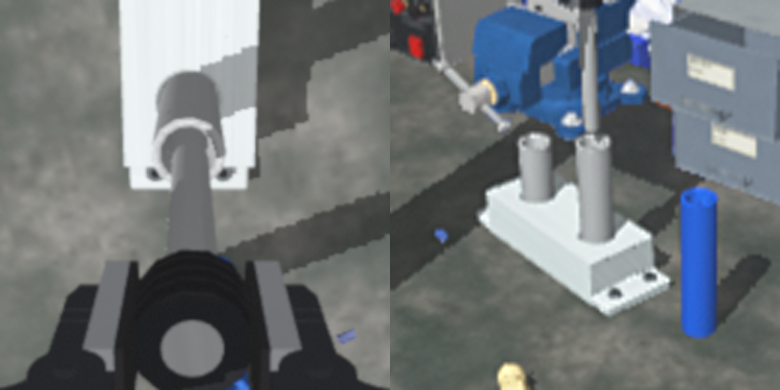

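Run:
```python
from h import *
from cell import get_obs
o=get_obs();R=o["orientation"];tcp=o["eef_pos"]
c=load("w5");P=cloud(c);Q=(P-tcp)@R*1000
m=np.zeros(Q.shape[:2],bool);m[150:270,240:315]=1
for a in (35,55,75,85,95,102):
    k=m&(abs(Q[...,0]-a)<4)&(abs(Q[...,2])<14)&(abs(Q[...,1])<20);q=Q[k]
    if k.sum()>3:print(a,k.sum(),"z",q[:,2].min().round(1),q[:,2].max().round(1),"y95",np.percentile(q[:,1],[50,95]).round(1))
k=m&(abs(Q[...,0]-116)<3.5)&(np.hypot(Q[...,1],Q[...,2])<22);q=Q[k]
print(k.sum(),q.min(0),q.max(0),cv2.minEnclosingCircle(q[:,1:].astype(np.float32)))
# tube side, lower down: z extents
for a in(130,150,170,190):
    k=m&(abs(Q[...,0]-a)<5)&(np.hypot(Q[...,1],Q[...,2])<22);q=Q[k]
    if k.sum()>3:print(a,k.sum(),q.min(0).round(1),q.max(0).round(1))
```

```text
35 137 z -5.9 6.5 y95 [5.1 6.2]
55 102 z -5.8 6.6 y95 [5.  6.1]
75 87 z -5.9 6.5 y95 [5.1 6.1]
85 72 z -6.2 6.1 y95 [5.2 6.1]
95 67 z -5.7 6.4 y95 [5.2 6.1]
102 51 z -5.8 6.4 y95 [5.1 6.1]
437 [115.24228622 -12.43878116 -14.18334534] [119.47520724  12.15544584  13.27545395] ((-1.645115852355957, -0.6403974294662476), 13.916057586669922)
130 139 [125.3  -6.2 -14. ] [135.   12.2  12.9]
150 116 [145.   -8.8 -14.1] [155.   12.4  13.3]
170 118 [165.   -9.9 -14. ] [175.   12.3  13.1]
190 59 [185.  -10.  -14.1] [194.9  12.3  13. ]
```

The tube stands straight. Relative to the rod it sits 1.3 mm toward -y and 0.8 mm toward -z in tool axes, so I'll correct by that and descend in stages.

Request:
step_arm:
  motion:
    - [0,-1.3,-0.8,0,0,0]
    - [0,-1.3,-0.8,0,0,0]
    - [6,-1.3,-0.8,0,0,0]
    - [12,-1.3,-0.8,0,0,0]
    - [18,-1.3,-0.8,0,0,0]

```text
time: 8.2
eef_pos: [0.5572, 0.1166, 0.2225]
orientation: [[-0.001, 0.212, 0.977], [-0.0, 0.977, -0.212], [-1.0, -0.0, -0.001]]
wrist_force: [-0.7, -0.1, -0.6]
grip_width: 0.0228
```

Request:
step_arm:
  motion:
    - [6,0,0,0,0,0]
    - [12,0,0,0,0,0]
    - [12,0,0,0,0,0]

```text
time: 8.5
eef_pos: [0.5568, 0.1166, 0.21]
orientation: [[-0.002, 0.212, 0.977], [-0.0, 0.977, -0.212], [-1.0, -0.001, -0.002]]
wrist_force: [-0.2, -0.3, -1.0]
grip_width: 0.0229
```

The tip is past the countersink with no force, so I'll continue.

Request:
step_arm:
  motion:
    - [10,0,0,0,0,0]
    - [20,0,0,0,0,0]
    - [30,0,0,0,0,0]
    - [40,0,0,0,0,0]
    - [40,0,0,0,0,0]

```text
time: 9.0
eef_pos: [0.5563, 0.1165, 0.1692]
orientation: [[-0.004, 0.212, 0.977], [-0.0, 0.977, -0.212], [-1.0, -0.001, -0.003]]
wrist_force: [0.1, 0.2, -1.1]
grip_width: 0.0226
```

Request:
step_arm:
  motion:
    - [10,0,0,0,0,0]
    - [20,0,0,0,0,0]
    - [30,0,0,0,0,0]
    - [35,0,0,0,0,0]
    - [35,0,0,0,0,0]

```text
time: 9.5
eef_pos: [0.5569, 0.1166, 0.1352]
orientation: [[-0.002, 0.212, 0.977], [-0.0, 0.977, -0.212], [-1.0, -0.0, -0.002]]
wrist_force: [0.4, 0.3, -0.3]
grip_width: 0.0226
```

```bash
python3 look.py w6 wrist
```

```text
9.55 [0.5573 0.1166 0.1358] [[-0.0009, 0.2124, 0.9772], [0.0, 0.9772, -0.2124], [-1.0, -0.0002, -0.0009]] [ 0.6 21.4 92.8  0.  65.9 12.9] 0.022844553419507634 [0.3 0.8 0.2]
```

View pics/w6.png

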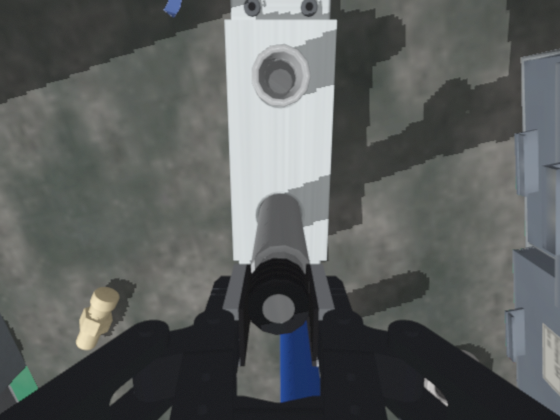

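The probe is about 8 mm from seated (tube at (280,250) directly under the head). I'll finish slowly and watch the force.

Request:
step_arm:
  motion:
    - [3,0,0,0,0,0]
    - [5.5,0,0,0,0,0]
    - [5.5,0,0,0,0,0]

```text
time: 9.85
eef_pos: [0.5574, 0.1166, 0.1307]
orientation: [[-0.0, 0.212, 0.977], [-0.0, 0.977, -0.212], [-1.0, -0.0, -0.0]]
wrist_force: [0.2, 0.8, -0.2]
grip_width: 0.0224
```

Request:
step_arm:
  motion:
    - [1,0,0,0,0,0]
    - [2,0,0,0,0,0]
    - [2,0,0,0,0,0]

```text
time: 10.15
eef_pos: [0.5574, 0.1166, 0.1287]
orientation: [[-0.0, 0.212, 0.977], [-0.0, 0.977, -0.212], [-1.0, -0.0, -0.0]]
wrist_force: [-0.1, -0.3, -1.1]
grip_width: 0.0227
```

Request:
step_arm:
  motion:
    - [0.7,0,0,0,0,0]
    - [1.2,0,0,0,0,0]
    - [1.2,0,0,0,0,0]

```text
time: 10.45
eef_pos: [0.5576, 0.1166, 0.1278]
orientation: [[0.0, 0.212, 0.977], [-0.0, 0.977, -0.212], [-1.0, 0.0, 0.0]]
wrist_force: [-0.2, -0.7, -0.7]
grip_width: 0.0227
```

No contact force yet, so 1 mm more, then I'll let go.

Request:
step_arm:
  motion:
    - [0.5,0,0,0,0,0]
    - [1,0,0,0,0,0]
    - [1,0,0,0,0,0]

```text
time: 10.75
eef_pos: [0.5582, 0.1166, 0.1276]
orientation: [[0.002, 0.212, 0.977], [-0.0, 0.977, -0.212], [-1.0, 0.0, 0.002]]
wrist_force: [-0.8, 0.3, 4.7]
grip_width: 0.0227
```

Request:
step_arm:
  motion:
    - [0,0,0,0,0,0]
    - [0,0,0,0,0,0]
    - [0,0,0,0,0,0]
    - [0,0,0,0,0,0]
    - [0,0,0,0,0,0]
  claw: 1

```text
time: 11.25
eef_pos: [0.5574, 0.1166, 0.1265]
orientation: [[-0.0, 0.212, 0.977], [-0.0, 0.977, -0.212], [-1.0, -0.0, -0.0]]
wrist_force: [-0.1, -1.0, 0.4]
grip_width: 0.0858
```

Request:
step_arm:
  motion:
    - [-20,0,0,0,0,0]
    - [-50,0,0,0,0,0]
    - [-80,0,0,0,0,0]
    - [-80,0,0,0,0,0]
    - [-80,0,0,0,0,0]

```text
time: 11.75
eef_pos: [0.5578, 0.1166, 0.2071]
orientation: [[0.002, 0.212, 0.977], [0.0, 0.977, -0.212], [-1.0, 0.0, 0.001]]
wrist_force: [-0.5, -0.7, -0.4]
grip_width: 0.0856
```

```bash
python3 look.py w7 wrist;python3 look.py s7 scene; python3 m.py w7 230 150 100 110 .146 .004
python3 - <<'E'
from h import *
c=load("w7");a=c["img"][90:290,180:380,::-1];b=load("s7")["img"][130:260,170:300,::-1]
f=lambda i,k:cv2.resize(i,(390,390),interpolation=cv2.INTER_CUBIC)
cv2.imwrite("pics/z7.png",np.hstack([f(a,1),f(b,1)]))
E
```

```text
11.8 [0.557  0.1166 0.206 ] [[-0.0008, 0.2124, 0.9772], [-0.0, 0.9772, -0.2124], [-1.0, -0.0002, -0.0008]] [ 0.6 17.8 87.5 -0.  74.8 12.9] 0.08564463198948491 [-0.7  0.6  0.2]
11.85 [0.5567 0.1166 0.2054] [[-0.0022, 0.2124, 0.9772], [-0.0, 0.9772, -0.2124], [-1.0, -0.0005, -0.0021]] [ 0.6 17.9 87.5 -0.  74.8 12.9] 0.08542096987313937 [-0.1 -0.8 -0.2]
1333 Zmed 0.1452 circ [278.2 231.4] 21.3 [0.5583 0.1174 0.146 ] hull [278.1 231.6] [0.5582 0.1173 0.146 ] rect ((558.2872924804688, 116.48175048828125), (24.306501388549805, 24.537975311279297), 61.66542434692383)
```

View pics/z7.png

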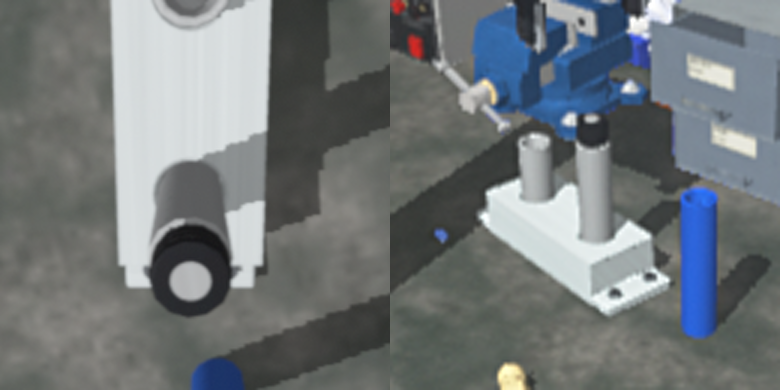

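The head top reads z=0.145, expected 0.146, and it sits on the rim in both views, so the probe is seated. Next I'll straddle the head and grip the tube (TCP z≈0.084; gripper body about 11 mm above the head).

Request:
step_arm:
  motion:
    - [30,0,0.5,0,0,0]
    - [60,0,0.5,0,0,0]
    - [85,0,0.5,0,0,0]
    - [105,0,0.5,0,0,0]
    - [115,0,0.5,0,0,0]

```text
time: 12.35
eef_pos: [0.5556, 0.1164, 0.0882]
orientation: [[-0.006, 0.212, 0.977], [-0.0, 0.977, -0.212], [-1.0, -0.001, -0.006]]
wrist_force: [-0.2, 1.2, -0.5]
grip_width: 0.0856
```

Request:
step_arm:
  motion:
    - [4,0,0,0,0,0]
    - [7,0,0,0,0,0]
    - [7,0,0,0,0,0]

```text
time: 12.65
eef_pos: [0.5583, 0.1164, 0.085]
orientation: [[0.001, 0.212, 0.977], [-0.0, 0.977, -0.212], [-1.0, 0.0, 0.001]]
wrist_force: [-1.1, -0.3, 0.5]
grip_width: 0.0854
```

Request:
step_arm:
  motion:
    - [0,0,0,0,0,0]
    - [0,0,0,0,0,0]
    - [0,0,0,0,0,0]
    - [0,0,0,0,0,0]
    - [0,0,0,0,0,0]
  claw: 0

```text
time: 13.15
eef_pos: [0.5581, 0.1165, 0.0851]
orientation: [[0.001, 0.212, 0.977], [0.0, 0.977, -0.212], [-1.0, 0.0, 0.001]]
wrist_force: [-0.3, 0.0, 3.9]
grip_width: 0.0258
```

Request:
step_arm:
  motion:
    - [0,0,0,0,0,0]
    - [0,0,0,0,0,0]
    - [0,0,0,0,0,0]
    - [0,0,0,0,0,0]
    - [0,0,0,0,0,0]

```text
time: 13.65
eef_pos: [0.5581, 0.1165, 0.0851]
orientation: [[0.001, 0.212, 0.977], [0.0, 0.977, -0.212], [-1.0, 0.0, 0.001]]
wrist_force: [-1.3, -0.0, 6.2]
grip_width: 0.026
```

```bash
python3 look.py w8 wrist
```

```text
13.7 [0.5581 0.1166 0.0851] [[0.0006, 0.2123, 0.9772], [0.0, 0.9772, -0.2123], [-1.0, 0.0002, 0.0006]] [ 0.6 24.6 95.9  0.  59.4 12.8] 0.02607697976433424 [-1.8  0.4  6.2]
```

View pics/w8.png

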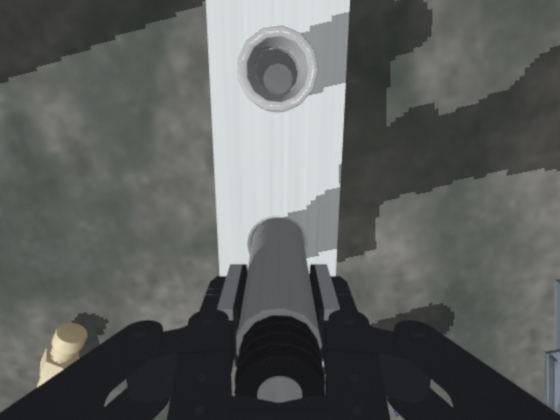

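The jaws are on the tube just below the head, with a reading about 2 mm under true size, as on the head. Lifting straight up.

Request:
step_arm:
  motion:
    - [-6,0,0,0,0,0]
    - [-14,0,0,0,0,0]
    - [-24,0,0,0,0,0]
    - [-36,0,0,0,0,0]
    - [-50,0,0,0,0,0]

```text
time: 14.2
eef_pos: [0.5578, 0.1164, 0.1355]
orientation: [[-0.0, 0.212, 0.977], [-0.0, 0.977, -0.212], [-1.0, -0.0, -0.0]]
wrist_force: [0.1, 0.2, -2.1]
grip_width: 0.026
```

Request:
step_arm:
  motion:
    - [-20,0,0,0,0,0]
    - [-45,0,0,0,0,0]
    - [-70,0,0,0,0,0]
    - [-95,0,0,0,0,0]
    - [-120,0,0,0,0,0]

```text
time: 14.7
eef_pos: [0.5577, 0.1165, 0.2566]
orientation: [[0.001, 0.212, 0.977], [-0.0, 0.977, -0.212], [-1.0, 0.0, 0.001]]
wrist_force: [1.5, 0.3, -2.4]
grip_width: 0.0257
```

Request:
step_arm:
  motion:
    - [-15,0,0,0,0,0]
    - [-25,0,0,0,0,0]
    - [-30,0,0,0,0,0]
    - [-30,0,0,0,0,0]

```text
time: 15.1
eef_pos: [0.558, 0.1165, 0.2851]
orientation: [[0.001, 0.212, 0.977], [-0.0, 0.977, -0.212], [-1.0, 0.0, 0.001]]
wrist_force: [0.2, 0.4, -1.7]
grip_width: 0.0262
```

```bash
python3 look.py w9 wrist; python3 look.py s9 scene
```

```text
15.15 [0.5577 0.1165 0.2843] [[-0.0006, 0.2124, 0.9772], [-0.0, 0.9772, -0.2124], [-1.0, -0.0002, -0.0006]] [ 0.6 15.2 80.  -0.  84.8 12.8] 0.025921478556543785 [ 0.3 -0.5 -1.9]
15.2 [0.5575 0.1165 0.2838] [[-0.0016, 0.2124, 0.9772], [-0.0, 0.9772, -0.2124], [-1.0, -0.0003, -0.0015]] [ 0.6 15.3 80.   0.  84.8 12.8] 0.026314004659187987 [ 0.2  0.  -2.3]
```

View pics/s9.png

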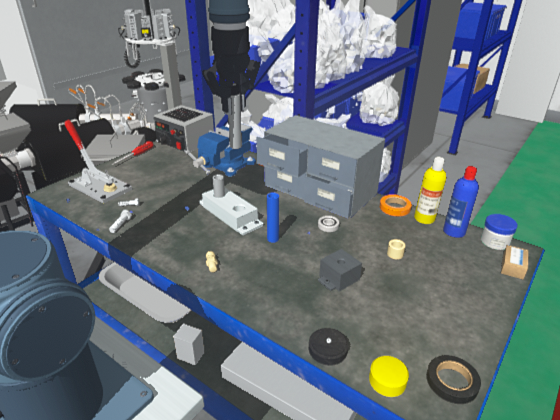

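The tall tube with the probe is out (scene (237,115)), and the short tube is still in the rack. Now I'll tilt 45° about tool y, which swings the foot outward.

Request:
step_arm:
  motion:
    - [0,0,0,0,-0.06,0]
    - [0,0,0,0,-0.15,0]
    - [0,0,0,0,-0.25,0]
    - [0,0,0,0,-0.34,0]
    - [0,0,0,0,-0.4,0]

```text
time: 15.7
eef_pos: [0.5564, 0.1167, 0.2832]
orientation: [[0.381, 0.212, 0.9], [-0.083, 0.977, -0.195], [-0.921, -0.0, 0.39]]
wrist_force: [-0.7, 0.5, -1.7]
grip_width: 0.026
```

Request:
step_arm:
  motion:
    - [0,0,0,0,-0.1,0]
    - [0,0,0,0,-0.2,0]
    - [0,0,0,0,-0.3,0]
    - [0,0,0,0,-0.36,0]
    - [0,0,0,0,-0.385,0]

```text
time: 16.2
eef_pos: [0.5555, 0.1166, 0.2817]
orientation: [[0.689, 0.211, 0.694], [-0.15, 0.977, -0.149], [-0.709, -0.002, 0.705]]
wrist_force: [-0.1, -0.2, -2.6]
grip_width: 0.0263
```

Request:
step_arm:
  motion:
    - [0,0,0,0,0,0]
    - [0,0,0,0,0,0]
    - [0,0,0,0,0,0]
    - [0,0,0,0,0,0]
    - [0,0,0,0,0,0]

```text
time: 16.7
eef_pos: [0.5583, 0.1163, 0.2848]
orientation: [[0.691, 0.213, 0.691], [-0.15, 0.977, -0.151], [-0.707, 0.0, 0.707]]
wrist_force: [-0.4, -0.4, -2.1]
grip_width: 0.0257
```

```bash
python3 look.py w10 wrist; python3 look.py s10 scene;python3 look.py t10 top
```

```text
16.75 [0.5582 0.1163 0.2848] [[0.6907, 0.2128, 0.6912], [-0.1503, 0.9771, -0.1506], [-0.7074, 0.0001, 0.7068]] [ 10.3  -3.3 116.  -34.1  28.9  47. ] 0.025933733351467734 [ 1.2  0.1 -1.1]
16.8 [0.5582 0.1163 0.2847] [[0.6907, 0.2127, 0.6912], [-0.1503, 0.9771, -0.1505], [-0.7074, 0.0001, 0.7068]] [ 10.3  -3.3 116.  -34.1  28.9  47.1] 0.026138335873206436 [ 1.  -0.3 -2.2]
16.85 [0.5581 0.1164 0.2846] [[0.6906, 0.2127, 0.6913], [-0.1503, 0.9771, -0.1505], [-0.7074, 0.0, 0.7068]] [ 10.3  -3.3 116.  -34.1  28.9  47.1] 0.026150616491920218 [-0.9 -0.2 -2.5]
```

View pics/s10.png

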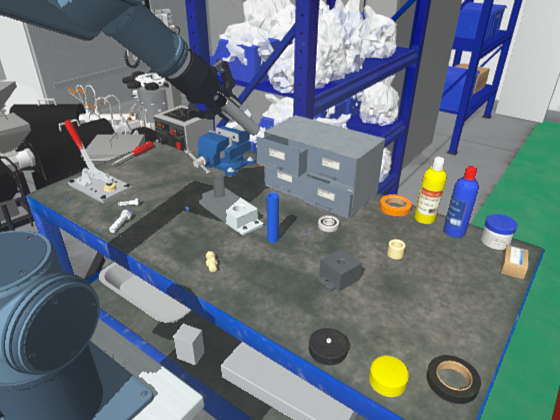

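View pics/w10.png

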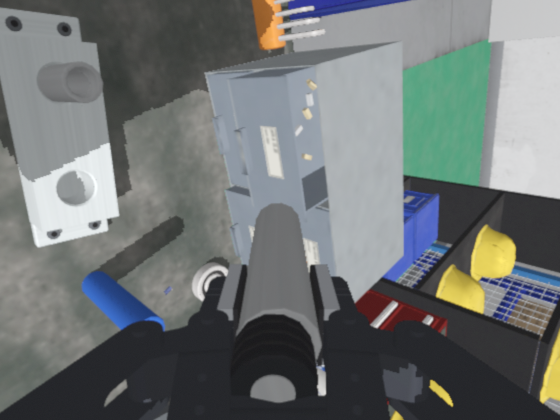

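Both views show the tube tilted and held, head against the rim. The rack shows one empty pocket at wrist (75,185), with the short tube at (75,82). I'll measure the tube's actual tilt and foot height.

Run:
```python
from h import *
from cell import get_obs
o=get_obs();R=o["orientation"];tcp=o["eef_pos"]
for n in("w10","s10"):
    c=load(n);P=cloud(c);Q=(P-tcp)@R*1000
    k=(c["depth"]>0)&(np.hypot(Q[...,1],Q[...,2])<20)&(Q[...,0]>5)&(Q[...,0]<110)
    q=Q[k];print(n,k.sum(),"x max",q[:,0].max().round(1),"foot z",P[k][:,2].min().round(4))
    xs,zc,ye=[],[],[]
    for a in range(15,75,10):
        s=q[abs(q[:,0]-a)<5]
        if len(s)>5:
            xs.append(a);zc.append((s[:,2].min()+s[:,2].max())/2);ye.append(np.percentile(s[:,1],95))
    print(np.round(zc,1),np.round(ye,1), np.degrees(np.polyfit(xs,zc,1)[0]/1),np.degrees(np.polyfit(xs,ye,1)[0]))
c=load("w10");Q=(cloud(c)-tcp)@R*1000
k=(np.hypot(Q[...,1],Q[...,2])<16)&(Q[...,0]>-62)&(Q[...,0]<-20);print("head x",np.percentile(Q[k][:,0],[1,5,50]).round(1))
print(np.degrees(np.arccos(-R[2,0])),o["dq"].round(2),o["wrist_force"].round(1))
```

```text
w10 2338 x max 79.3 foot z 0.2193
[ 0.  -0.  -0.   0.  -0.1 -0.2] [13.4 13.3 13.4 13.4 13.2 13.3] -0.16415454155287415 -0.10519434705431628
s10 313 x max 81.2 foot z 0.2207
[ 0.1 -0.6 -1.3 -0.  -0.8 -1. ] [-5.8 -3.8 -5.4 -3.4 -6.4 -2.6] -0.7889376371245567 1.747714060361141
head x [-61.4 -60.9 -51.1]
44.9726149736118 [ 0.16 -0.05  0.12 -0.09 -0.05  0.01] [-0.9 -0.2 -2.5]
```

The tilt is 45.0° and the foot is at z≈0.22. The foot-to-head-top length is 140 mm, so the probe is still fully seated, and the arm is still. Handing in.

```bash
python3 -c "
from cell import sign_off;print(sign_off())"
```

```text
the job is handed in; nothing more can be done
None
```

The job is done and handed in at about 17 s of the 58 s allowed. I took the probe from its stand by its head and slid it into the tall grey tube until it touched the rim. Then I gripped the tube below the head, lifted it straight out of the rack and tipped it outward.

**Last checks**
- **Tilt:** 45.0° from upright, head end higher; the tube is within about 0.2° of the tool axis in the wrist view. The scene view put it up to about 2° off, but on far fewer points.
- **Height:** the foot is about 0.22 m above the table.
- **Seating:** 140 mm from foot to head top, which is the length with the probe fully in.
- **Forces:** the highest wrist reading printed was about 6 N, and the arm was still at hand-in.
- **Rest of the scene:** the short tube is still in the rack. The blue tube, bearing, fitting and bushing look untouched, judged from the pictures rather than measured.

**Disagreements**
- The top camera placed the probe 2–3 mm from where the wrist camera did. I used the wrist camera, which then agreed with contact.
- The gripper opening read about 2 mm under the true diameter on both grasps.

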